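# Make up two repair kits from the bench stock

### The arm

A 6-joint arm with a two-finger parallel gripper is mounted at the origin on a cart in front of the work surface, level with it; the furniture and walls round the work are solid. World frame = base frame: x ahead of the robot, y to its left, z up, the work surface at z = 0. Lengths are in m, angles in degrees, forces in N, time in s.
With the tool pointing down it reaches from about 0.25 to 0.725 m from the base axis. Payload 9.7 kg.
Tool frame: the origin (TCP) lies at the centre of the arm's flange, where the gripper is bolted on; the fingertips stand 173 mm ahead of it and the grasp point (between the pads) lies 155 mm ahead of it; z points along the fingers, y is the line along which they close (so a half turn about z gives the same grasp; the last joint's range is limited). The gripper opens to 85 mm and grips with 20 to 120 N. Pads are 22 mm wide; open, the fingers measure 114 mm over their backs; the gripper's body (76 mm by 85 mm) begins 54 mm behind the grasp point. The pads swing forward as they close: fully open they stand 13 mm farther back than shut.
Start: joints at [64.802, 4.979, 10.078, 95.1, 0, 90], TCP at [0.234, 0.498, 0.405] pointing down, gripper open.
Joint ranges: [-179.16, 179.16], [-48.56, 103.87], [-65.8, 70.77], [-126.05, 130.52], [-82.76, 87.17], [-180, 180]. Speed limits (degrees/s): [127.2, 127.2, 147.25, 180, 180, 180].

### API

Orientations are given as [roll, pitch, yaw] about the fixed x, y, z axes, in that order (R = Rz(yaw) Ry(pitch) Rx(roll)).
In Python, from workcell import monitor, camera, get_calibration, bot gives the robot as it stands.
- The arm moves only by the tool carry_out, never from a script. Its argument "targets" is text: rows parted by semicolons, each of 7 numbers parted by spaces: the shift along the tool's x, y, z in units of 0.04 m (1.0 is 0.04 m), then the turn, a rotation vector about the tool's x, y, z in units of 0.1 rad (1.0 is 0.1 rad), then the opening, from -1 (shut) to 1 (fully open), so that 0 is half open. A call has exactly 8 rows; each row shifts and turns the commanded pose from where the row before left it, along the tool's axes as they then stand; what a row does not reach is not made up. A row lasts 1/12 s, in which the tool goes at most 41.7 mm and 7.16 degrees, less where a joint would pass 70% of its speed; a pose out of reach is approached as far as the arm can. A call with a number of a shift or a turn outside -1 to 1 is refused whole. A call with a gripper value outside its range is refused whole. The fingers move at their own pace and stop on an object; "newtons" is the grip in N (left out, the last holds). Time passes only in rows, so rows that do not move let the fingers close, or fill a call up. It gives the time, the measured TCP pose, the force, the opening and the grip force at its end, in the units of the state.
- monitor.get_obs(): the state, without advancing time (a new reading comes with each control period).
- camera(name): name is "scene" or "top" or "wrist"; returns the picture (420x560x3 uint8, red, green, blue); there is no depth.
- get_calibration(name): a dict with "fx", "fy", "cx", "cy" (pixels), "D" ([k1, k2, p1, p2, k3] as OpenCV has them; the pictures are not rectified), "view" (4x4, takes a point from world to camera coordinates). Camera axes: x right, y down, z forward; pixel columns grow to the right and rows downward; lengths in m; the calibration is good to about 2 mm. A picture is of the moment at which its call begins: read the wrist's pose just before it. get_calibration takes no time and is no camera call; for the wrist camera it gives the pose at the moment of the call.
- bot.job_done(): hands the job in; it is judged then, once.
The state is a dict: "time": time; "q": joint angles; "qd": joint speeds; "joint_efforts": joint torques, N m; "ee_pos": TCP position; "tcp_rot": TCP orientation; "wrist_force": force on the tool from outside, world axes, zero at the start; "torque": the same for the moment, N m; "opening": finger opening in m; "grasp_force": force on a finger pad.
Only numpy, scipy, OpenCV 4.12 (cv2) and the standard library are available. Lean on these libraries where they do the work, as an engineer would, in place of code of your own. Each camera call takes 0.05 s, during which the arm holds its last target. There are 200 camera calls.

### The job

Make up the kits for the next two repairs from the stock laid out on the bench: the red-handled screwdriver and the flux tub go in the green tray, the yellow-handled screwdriver and the USB stick in the orange tray. In each tray lay the screwdriver lengthwise along the middle of the long white strip, either way round, and set the other thing, upright or flat as it now lies, on the middle of the round white pad. Leave the blue-handled screwdriver where it is.

Things in the scene. Friction and masses are not known exactly. Their poses are not given: they have to be found in the camera images.
- green_tray: flat green plastic kit tray, 190 x 155 mm, fixed to the bench, with low turned-up lips (14 mm high) along its two short ends (x = +-87 to +-95 mm) and open long sides. Origin: centre of its underside, z up. On its 6 mm floor are two white pads 1 mm thick, so their tops lie 7 mm above the bench: a long strip 168 mm (along x) by 34 mm centred at x = 0, y = -40 mm, for a screwdriver; and a round pad 66 mm across centred at x = 0, y = +40 mm, for the other thing of the kit.
- orange_tray: flat orange plastic kit tray, 190 x 155 mm, fixed to the bench, with low turned-up lips (14 mm high) along its two short ends (x = +-87 to +-95 mm) and open long sides. Origin: centre of its underside, z up. On its 6 mm floor are two white pads 1 mm thick, so their tops lie 7 mm above the bench: a long strip 168 mm (along x) by 34 mm centred at x = 0, y = -40 mm, for a screwdriver; and a round pad 66 mm across centred at x = 0, y = +40 mm, for the other thing of the kit.
- red_driver: precision screwdriver with a red handle, 142 mm long, lying flat; the handle is 64 mm long, 12 mm wide and 12 mm high, and its thin steel shaft is 78 mm long. Origin: on the underside, where the handle meets the shaft. Its x axis points along the shaft to the tip (the handle reaches from x = -64 to 0 mm, the tip lies at x = +78 mm; grasp across the handle), z up. Belongs to the green tray's kit.
- yellow_driver: precision screwdriver with a yellow handle, 142 mm long, lying flat; the handle is 64 mm long, 12 mm wide and 12 mm high, and its thin steel shaft is 78 mm long. Origin: on the underside, where the handle meets the shaft. Its x axis points along the shaft to the tip (the handle reaches from x = -64 to 0 mm, the tip lies at x = +78 mm; grasp across the handle), z up. Belongs to the orange tray's kit.
- blue_driver: precision screwdriver with a blue handle, 142 mm long, lying flat; the handle is 64 mm long, 12 mm wide and 12 mm high, and its thin steel shaft is 78 mm long. Origin: on the underside, where the handle meets the shaft. Its x axis points along the shaft to the tip (the handle reaches from x = -64 to 0 mm, the tip lies at x = +78 mm; grasp across the handle), z up. Not needed: stays in the stock.
- flux: round flux tub with a black lid (a yellow patch on its top) and an amber body, 47 mm across and 29 mm high, standing upright; the lid is the top 11 mm. Origin: centre of its underside, z up. Belongs to the green tray's kit.
- usb: small black USB stick lying flat, 52 mm long (along its x), 18 mm wide (along its y), 8 mm high, with a metal plug 12 mm wide on its last 12 mm at +x. Origin: middle of its underside, z up. Belongs to the orange tray's kit.

How it is judged:
By the outcome, as a careful person would: the job done as asked, in the order asked, and still so for the second after the job is handed in, with the robot touching nothing.
It also fails if it takes over 96 s, if anything falls off the work surface, if the arm or the gripper's body presses on something with over 40 N, if the wrist force passes 120 N, or if a joint passes its speed limit or range.

## Working session

There is one attempt and no reset: what is moved stays moved. The work goes in short steps, Python scripts to look and compute and a tool call to move; the robot and the scene stay as the last step left them, time stands still between calls to the robot, and variables do not carry over. Pictures are saved under pics/ and viewed, at most 14 in all, crops included, and the job is handed in when it is done.

Besides the shell and the picture viewer there is one more tool, called after "Call:" by a JSON object that holds its "method" and its "body", one argument or row to a line. carry_out: Moves the arm, as the interface text tells. Shifts and turns lie within -1 to 1; 1 stands for 0.04 m of shift or 0.1 rad of turn. Its arguments: {"type":"object","properties":{"targets":{"type":"string"},"newtons":{"type":"number"}},"required":["targets"]}

```bash
ls; mkdir -p pics; python3 - <<'E'
from workcell import monitor,camera,get_calibration
import cv2
print(monitor.get_obs())
for n in("top","scene"):
    cv2.imwrite(f"pics/{n}0.png",camera(n)[:,:,::-1]); print(n,get_calibration(n))
E
```

```text
pics
{'time': 0.0, 'q': array([6.48016233e+01, 5.00988061e+00, 1.00346041e+01, 9.50998270e+01,
       1.52554436e-03, 9.00011584e+01]), 'qd': array([ 0.05705817,  0.1334587 ,  0.03524034, -0.01997317, -0.0452645 ,
       -0.0161796 ]), 'joint_efforts': array([ 4.45998558e-04, -5.20385385e+01,  4.64806545e+01,  1.63543207e-02,
        6.12653548e-05,  9.75565655e-06]), 'ee_pos': array([0.23415981, 0.4976585 , 0.40399597]), 'tcp_rot': array([-1.79924896e+02, -1.52402462e-03,  1.54800463e+02]), 'wrist_force': array([ 0.31776191,  0.79217943, -0.07303801]), 'torque': array([ 0.02555831, -0.03711271,  0.0547578 ]), 'grasp_force': 0.0, 'opening': 0.08561798095202394}
top {'fx': 480.91184532833654, 'fy': 480.91184532833654, 'cx': 279.79457352454006, 'cy': 217.02030180411833, 'D': array([-0.07547776,  0.        ,  0.        ,  0.        ,  0.        ]), 'view': array([[-0.01543368, -0.99982164, -0.01088499, -0.04986914],
       [-0.98085525,  0.01725268, -0.19397248,  0.51744054],
       [ 0.19412568,  0.00768289, -0.98094658,  0.82322274],
       [ 0.        ,  0.        ,  0.        ,  1.        ]])}
scene {'fx': 494.13423811981085, 'fy': 494.13423811981085, 'cx': 275.74116245266754, 'cy': 208.85536879503474, 'D': array([-0.16638237,  0.        ,  0.        ,  0.        ,  0.        ]), 'view': array([[-8.86797810e-01, -4.62157163e-01,  6.33337343e-04,
         4.17265988e-01],
       [-2.07410511e-01,  3.96758683e-01, -8.94183106e-01,
         1.81446963e-01],
       [ 4.13001846e-01, -7.93090981e-01, -4.47700984e-01,
         6.96095089e-01],
       [ 0.00000000e+00,  0.00000000e+00,  0.00000000e+00,
         1.00000000e+00]])}
```

View pics/top0.png

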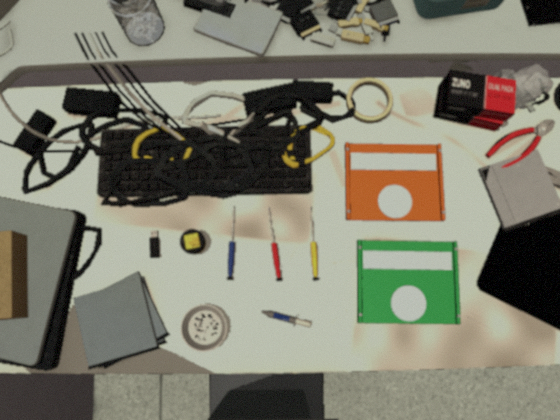

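View pics/scene0.png

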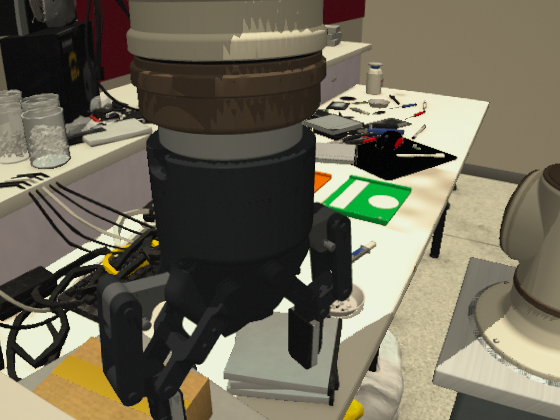

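Top view: USB at (154,243), flux (193,241), blue handle (231,262), red (277,262), yellow (314,262), orange tray (395,182), green tray (408,282). In both trays the strip is on the far (+x) side. The arm blocks most of the scene view.

```bash
cat > h.py <<'E'
import cv2,numpy as np
from workcell import monitor,camera,get_calibration
def ray(c,px,z):
    K=np.array([[c['fx'],0,c['cx']],[0,c['fy'],c['cy']],[0,0,1]])
    p=cv2.undistortPoints(np.array(px,float).reshape(-1,1,2),K,np.array(c['D']))[:,0]
    R=c['view'][:3,:3];t=c['view'][:3,3];o=-R.T@t
    d=np.c_[p,np.ones(len(p))]@R
    return o+d*((z-o[2])/d[:,2])[:,None]
def blobs(m,amin=30):
    cs,_=cv2.findContours(m.astype(np.uint8),cv2.RETR_EXTERNAL,cv2.CHAIN_APPROX_NONE)
    return [c for c in cs if cv2.contourArea(c)>=amin]
def cen(c):
    M=cv2.moments(c);return [M['m10']/M['m00'],M['m01']/M['m00']]
def axis(P):
    m=P[:,:2].mean(0);u=np.linalg.svd(P[:,:2]-m)[2][0]
    if u[0]<0:u=-u
    return np.degrees(np.arctan2(u[1],u[0]))
def hsv(im): return cv2.cvtColor(im,cv2.COLOR_RGB2HSV)
E
python3 - <<'E'
from h import *
im=camera("top");c=get_calibration("top");H=hsv(im)
h,s,v=[H[...,i].astype(int) for i in range(3)]
def roi(m,x0,y0,x1,y1):
    o=np.zeros_like(m);o[y0:y1,x0:x1]=m[y0:y1,x0:x1];return o
def rep(n,m,z,a=15):
    for b in blobs(m,a):
        P=ray(c,b[:,0],z);r=cv2.minAreaRect((P[:,:2]*1000).astype(np.float32))
        print(n,np.round(cen(b)),np.round(ray(c,[cen(b)],z)[0,:2],4),'rect',np.round(r[0],1),np.round(r[1],1),round(r[2],1),'ax',round(axis(P),1))
col=(s>120)&(v>60)
rep('red',roi(col&((h<8)|(h>172)),255,225,295,290),.008)
rep('yel',roi(col&(h>20)&(h<35),300,225,330,290),.008)
rep('blue',roi(col&(h>95)&(h<130),220,225,245,290),.008)
rep('patch',roi(col&(h>20)&(h<35),175,225,215,260),.029)
rep('fluxdark',roi(v<70,175,225,215,260),.025)
rep('usb',roi(v<90,140,228,168,262),.006)
rep('white O',roi(s<70,352,148,438,218),.007,200)
rep('white G',roi(s<70,364,245,453,320),.007,200)
# shafts dark vs bench
for n,x0,x1 in(('r',262,280),('y',305,320),('b',228,242)):
    rep('shaft'+n,roi(v<150,x0,203,x1,242),.003,8)
E
```

```text
red [276. 259.] [ 0.4453 -0.0494] rect [442.2 -49.5] [66.7  9.8] 6.2 ax 7.3
yel [314. 257.] [ 0.4471 -0.1209] rect [ 442.9 -120. ] [ 9.4 65.8] 88.4 ax 1.8
blue [231. 256.] [0.4522 0.0348] rect [447.3  34.9] [ 4.9 58.5] 87.1 ax -3.3
patch [192. 241.] [0.4789 0.1059] rect [478.9 105.9] [30.9 30.4] 8.6 ax 6.9
fluxdark [196. 243.] [0.4755 0.0991] rect [479. 104.] [45.3 41.4] 89.2 ax 71.5
usb [154. 247.] [0.4716 0.1814] rect [472.2 181.3] [36.7 17.4] 2.0 ax 6.5
white O [395. 201.] [ 0.5526 -0.2793] rect [ 552.9 -279.3] [63.6 63.9] 43.0 ax -27.4
white O [393. 161.] [ 0.6325 -0.2814] rect [ 632.6 -283.4] [165.4  33.8] 88.4 ax 88.5
white G [408. 303.] [ 0.3594 -0.2934] rect [ 360.6 -294. ] [65.8 62.4] 88.6 ax -84.8
white G [407. 260.] [ 0.4388 -0.2969] rect [ 439.4 -297.9] [166.8  35.8] 88.8 ax 88.0
shaftb [233. 235.] [0.4918 0.0317] rect [494.6  33.4] [ 7.6 27. ] 89.1 ax -5.8
```

Call:
{"method": "carry_out", "body": {
  "targets": "-0.6 -0.66 0 0 0 0 0;-0.6 -0.66 0 0 0 0 0;-0.6 -0.66 0 0 0 0 0;-0.6 -0.66 0 0 0 0 0;-0.6 -0.66 0 0 0 0 0;-0.6 -0.66 0 0 0 0 0;-0.6 -0.66 0 0 0 0 0;-0.6 -0.66 0 0 0 0 0"
}}

```text
time: 0.82
ee_pos: [0.3179, 0.2232, 0.4046]
tcp_rot: [180.0, 0.0, 154.8]
wrist_force: [0.2, -0.1, -0.9]
opening: 0.0423
grasp_force: 0.0
```

```bash
python3 -c "
from h import *
o=monitor.get_obs();print(o['q'],o['ee_pos'],o['tcp_rot'])"
```

```text
[ 3.50749874e+01 -1.69219306e+01 -9.97638116e+00  9.69371472e+01
 -9.66708779e-04  6.02423609e+01] [0.31785731 0.22318432 0.40458212] [1.79993186e+02 5.00951059e-03 1.54832626e+02]
```

Call:
{"method": "carry_out", "body": {
  "targets": "-0.6 -0.66 0 0 0 0 0;-0.6 -0.66 0 0 0 0 0;-0.6 -0.66 0 0 0 0 0;-0.6 -0.66 0 0 0 0 0;-0.6 -0.66 0 0 0 0 0;-0.6 -0.66 0 0 0 0 0;-0.6 -0.66 0 0 0 0 0;-0.6 -0.66 0 0 0 0 0"
}}

```text
time: 1.48
ee_pos: [0.4017, -0.0499, 0.4047]
tcp_rot: [180.0, 0.0, 154.8]
wrist_force: [1.3, 0.4, 0.2]
opening: 0.043
grasp_force: 0.0
```

Call:
{"method": "carry_out", "body": {
  "targets": "0 0 0.3 0 0 -0.8 0;0 0 0.3 0 0 -0.8 0;0 0 0.3 0 0 -0.8 0;0 0 0.3 0 0 -0.8 0;0 0 0.3 0 0 -0.8 0;0 0 0.3 0 0 -0.8 0;0 0 0 0 0 -0.8 0;0 0 0 0 0 0 0"
}}

```text
time: 2.15
ee_pos: [0.4015, -0.048, 0.3319]
tcp_rot: [180.0, -0.1, -172.9]
wrist_force: [0.5, -0.2, 1.1]
opening: 0.0425
grasp_force: 0.0
```

```bash
cat >> h.py <<'E'
def go(x,y,z,yaw):
    "shift (tool axes, units) applied before the turn (units about tool z)"
    from scipy.spatial.transform import Rotation as R
    o=monitor.get_obs();r=R.from_euler('xyz',o['tcp_rot'],degrees=True)
    d=r.inv().apply(np.array([x,y,z])-o['ee_pos'])/.04
    t=(R.from_euler('xyz',[180,0,yaw],degrees=True));w=(r.inv()*t).as_rotvec()/.1
    print('shift',np.round(d,2),'norm',round(np.linalg.norm(d),1),'turn',np.round(w,2),'| pos',o['ee_pos'].round(4),o['tcp_rot'].round(1),'t',round(o['time'],1),'q6',o['q'][5].round(0))
E
python3 -c "
from h import *
o=monitor.get_obs();print(o['q'],o['ee_pos'],o['tcp_rot'])
cv2.imwrite('pics/w1.png',camera('wrist')[:,:,::-1])
c=get_calibration('wrist');print(c); R=c['view'][:3,:3];print(-R.T@c['view'][:3,3])"
```

```text
[-6.82004089e+00 -1.58511099e+01 -1.72271831e+01  8.87110845e+01
 -7.41945430e-04 -1.39094965e+01] [ 0.401521   -0.04802238  0.33185664] [ 1.79979768e+02 -8.47802761e-02 -1.72910529e+02]
{'fx': 290.62113044577774, 'fy': 290.62113044577774, 'cx': 280.97224617890674, 'cy': 209.65839100200515, 'D': array([-0.06367193,  0.        ,  0.        ,  0.        ,  0.        ]), 'view': array([[-1.17551041e-01,  9.93066712e-01,  5.08139110e-04,
         9.56390024e-02],
       [ 9.49658508e-01,  1.12263077e-01,  2.92482000e-01,
        -3.92767579e-01],
       [ 2.90397093e-01,  3.48641223e-02, -9.56270893e-01,
         1.95054969e-01],
       [ 0.00000000e+00,  0.00000000e+00,  0.00000000e+00,
         1.00000000e+00]])}
[ 0.32759414 -0.05768303  0.30135424]
```

View pics/w1.png

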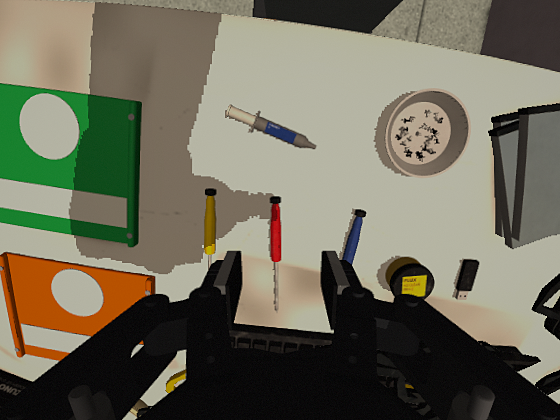

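Wrist view: red handle (276,228), yellow (210,225), blue (353,240), flux patch (413,287), USB (466,275) with its plug toward +x, trays at left.

```bash
cat >> h.py <<'E'
def roi(m,x0,y0,x1,y1):
    o=np.zeros_like(m);o[y0:y1,x0:x1]=m[y0:y1,x0:x1];return o
def rep(c,n,m,z,a=30):
    for b in blobs(m,a):
        P=ray(c,b[:,0],z);r=cv2.minAreaRect((P[:,:2]*1000).astype(np.float32))
        print(n,np.round(cen(b)),'cen',np.round(ray(c,[cen(b)],z)[0,:2]*1000,1),'rect',np.round(r[0],1),np.round(r[1],1),round(r[2],1),'ax',round(axis(P),1))
def wr(): 
    c=get_calibration('wrist');im=camera('wrist');H=hsv(im)
    return [c,im]+[H[...,i].astype(int) for i in range(3)]
E
python3 - <<'E'
from h import *
im=cv2.imread('pics/w1.png')[:,:,::-1].copy();c=get_calibration('wrist')
H=hsv(im);h,s,v=[H[...,i].astype(int) for i in range(3)]
col=(s>110)&(v>50)
rep(c,'red',roi(col&((h<8)|(h>172)),262,190,290,275),.008)
rep(c,'red all',roi(((s>110)|(v<70)),262,190,290,266),.008)
rep(c,'yel all',roi(((s>110)|(v<70)),200,185,222,260),.008)
rep(c,'patch',roi(col&(h>20)&(h<35),395,268,435,305),.029)
rep(c,'usb',roi(v<70,450,252,482,305),.006)
rep(c,'G',roi((s<90),10,88,130,235),.007,300)
rep(c,'O',roi((s<110),15,262,150,350),.007,300)
E
```

```text
red [275. 233.] cen [443.9 -50. ] rect [443.6 -50.4] [67.3 10.9] 6.7 ax 7.1
red all [275. 230.] cen [439.8 -50.6] rect [439.9 -50.8] [74.9 10.9] 6.7 ax 7.1
yel all [210. 222.] cen [ 439.7 -121.5] rect [ 439.7 -121.5] [75.7 12. ] 2.1 ax 1.4
patch [414. 285.] cen [478.4 106.2] rect [479.8 105.8] [27.1 27.3] 11.1 ax 63.5
usb [467. 275.] cen [471.7 180.3] rect [477.1 180.9] [52.4 20.9] 3.8 ax 0.8
G [ 68. 203.] cen [ 437.2 -278.3] rect [ 437.3 -281.6] [136.9  34.8] 87.5 ax 88.0
G [ 49. 126.] cen [ 356.1 -292.6] rect [ 356.9 -293.3] [66.1 65.8] 54.0 ax -71.0
G [102.  92.] cen [ 318.1 -234.2] rect [ 320.9 -250.7] [10.2 88.5] 4.5 ax -88.9
O [ 99. 333.] cen [ 608.3 -258.6] rect [ 611.9 -268.7] [ 80.4 205.6] 23.6 ax -68.5
O [ 77. 292.] cen [ 549.7 -280.2] rect [ 550.6 -280.7] [64.5 66.3] 9.2 ax -30.1
O [122. 266.] cen [ 506.2 -221.3] rect [ 510.6 -236.8] [15.4 98.6] 7.5 ax -86.8
```

Call:
{"method": "carry_out", "body": {
  "targets": "-0.5 -0.09 0.3 0 0 0 -0.2;-0.5 -0.08 0.5 0 0 0 -0.2;0 0 0.7 0 0 0 -0.2;0 0 0.7 0 0 0 -0.2;0 0 0.6 0 0 0 -0.2;0 0 0.5 0 0 0 -0.2;0 0 0.3 0 0 0 -0.2;0 0 0.2 0 0 0 -0.2",
  "newtons": 40
}}

```text
time: 2.87
ee_pos: [0.4421, -0.0499, 0.1796]
tcp_rot: [180.0, -0.1, -173.2]
wrist_force: [-0.5, -0.4, -1.2]
opening: 0.0343
grasp_force: 0.0
```

```bash
python3 -c "
from h import *
go(.442,-.050,.176,187)
c,im,h,s,v=wr();cv2.imwrite('pics/w2.png',im[:,:,::-1])"
```

```text
shift [ 0.   -0.    0.09] norm 0.1 turn [ 0.   -0.01 -0.04] | pos [ 0.4421 -0.0499  0.1796] [ 1.800e+02 -1.000e-01 -1.732e+02] t 2.9 q6 -13.0
```

View pics/w2.png

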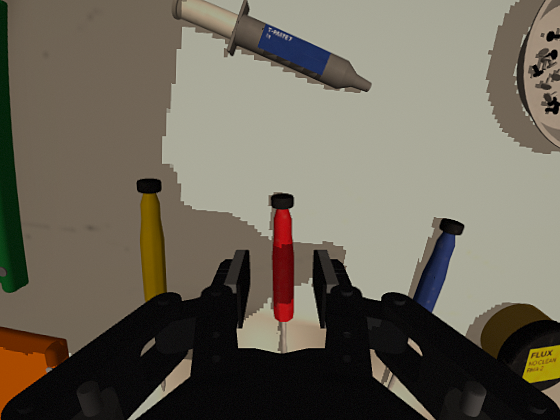

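The red handle runs from the cap at (283,194) to the shaft joint at (284,321), centred between the fingers. Next I close the grip and measure the handle ends.

Call:
{"method": "carry_out", "body": {
  "targets": "0 0 0.08 0 0 0 -1;0 0 0 0 0 0 -1;0 0 0 0 0 0 -1;0 0 0 0 0 0 -1;0 0 0 0 0 0 -1;0 0 0 0 0 0 -1;0 0 0 0 0 0 -1;0 0 0 0 0 0 -1",
  "newtons": 40
}}

```text
time: 3.58
ee_pos: [0.4426, -0.05, 0.1783]
tcp_rot: [-180.0, 0.1, -173.1]
wrist_force: [0.4, 0.2, 5.8]
opening: 0.0103
grasp_force: 42.2
```

```bash
python3 -c "
from h import *
c=get_calibration('wrist');print(ray(c,[[284,321],[283,194],[283,200]],.006).round(4));go(.5,.1,.3,187)"
```

```text
[[ 0.4788 -0.0448  0.006 ]
 [ 0.4035 -0.0546  0.006 ]
 [ 0.4065 -0.0542  0.006 ]]
shift [-1.88  3.55 -3.04] norm 5.0 turn [-0.    0.01 -0.02] | pos [ 0.4426 -0.05    0.1783] [-1.800e+02  1.000e-01 -1.731e+02] t 3.6 q6 -13.0
```

```bash
python3 - <<'E'
from h import *
im=cv2.imread('pics/top0.png');c=get_calibration('top')
print(ray(c,[[270,208],[279.5,280]],.004).round(4), ray(c,[[312,207],[315.5,279]],.004).round(4))
g=im.max(2).astype(int)
for r in range(200,214): print(r,g[r,262:282], g[r,305:320])
for r in range(274,284): print(r,g[r,272:286])
im=cv2.imread('pics/w1.png');crop=im[180:330,190:300];cv2.imwrite('pics/c1.png',cv2.resize(crop,None,fx=4,fy=4,interpolation=cv2.INTER_CUBIC))
E
```

```text
[[ 0.5437 -0.0395  0.004 ]
 [ 0.4058 -0.0556  0.004 ]] [[ 0.5443 -0.1202  0.004 ]
 [ 0.4065 -0.1229  0.004 ]]
200 [182 183 186 187 185 187 185 179 176 178 172 170 173 171 168 164 164 164
 164 163] [184 184 187 185 184 185 188 186 188 190 191 192 192 190 192]
201 [186 187 184 186 186 183 182 181 179 172 176 171 173 168 168 167 165 164
 166 162] [185 186 185 188 186 187 186 185 185 189 195 192 192 191 189]
202 [186 185 182 186 185 183 182 181 177 177 173 172 169 169 167 167 170 165
 161 166] [183 184 184 183 188 185 188 182 187 191 191 192 192 192 191]
203 [185 184 186 185 184 185 185 179 177 174 176 174 171 171 167 168 164 163
 166 164] [183 183 180 185 185 185 184 186 187 193 191 190 191 191 191]
204 [184 184 185 183 185 185 179 183 179 177 170 176 170 171 168 167 166 166
 166 163] [183 181 183 188 183 181 185 188 190 191 189 191 191 193 192]
205 [185 183 186 187 184 182 180 179 181 177 176 176 167 170 169 167 170 168
 164 166] [182 178 183 185 183 181 182 183 186 193 191 194 190 192 187]
206 [187 185 183 183 185 182 174 174 176 178 175 176 177 173 169 169 170 170
 166 168] [179 181 
[... 1015 characters left out ...]
 181 183
 181 179] [172 176 177 179 177 172 174 180 189 194 190 189 193 191 192]
274 [194 190 186 169 168 171 177 155 132 134 166 188 193 190]
275 [193 191 183 170 163 170 173 156 133 128 164 185 193 189]
276 [192 193 189 178 157 158 161 145 126 124 162 184 192 190]
277 [192 189 192 178 149 133 128 115  96 108 141 175 187 190]
278 [191 191 187 168 130  91  77  64  57  76 129 164 186 191]
279 [190 191 186 162 118  69  48  42  47  75 124 169 188 193]
280 [191 189 187 167 134  98  86  91 100 108 142 177 188 193]
281 [191 191 189 183 167 149 144 147 149 156 171 188 190 191]
282 [190 194 190 191 182 181 184 180 181 184 192 190 189 192]
283 [192 190 195 191 192 192 193 190 194 193 190 191 193 194]
```

View pics/c1.png

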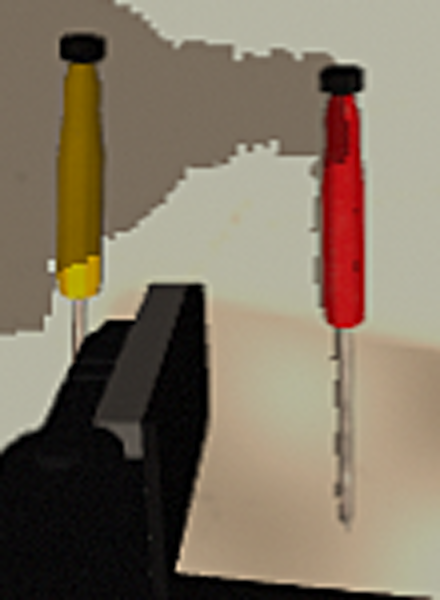

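Crop: the red driver spans cap to tip in full. In the top view it runs from x≈0.405 to 0.545, so its middle is about 32 mm ahead of the grip point. Now lift and carry it to the green tray.

Call:
{"method": "carry_out", "body": {
  "targets": "0 0 -0.3 0 0 0 -1;0 0 -0.5 0 0 0 -1;0 0 -0.6 0 0 0 -1;0 0 -0.6 0 0 0 -1;0 0 -0.5 0 0 0 -1;0.1 -0.8 0 0 0 0 -1;0.1 -0.8 0 0 0 0 -1;0.1 -0.8 0 0 0 0 -1"
}}

```text
time: 4.25
ee_pos: [0.4418, -0.1475, 0.2788]
tcp_rot: [-180.0, 0.1, -173.0]
wrist_force: [1.0, 0.2, -0.8]
opening: 0.0104
grasp_force: 41.4
```

Call:
{"method": "carry_out", "body": {
  "targets": "0.1 -0.73 0 0 0 0 -1;0.1 -0.73 0 0 0 0 -1;0.1 -0.73 0 0 0 0 -1;0.1 -0.73 0 0 0 0 -1;0 0 0 0 0 0.96 -1;0 0 0 0 0 0.96 -1;0 0 0 0 0 0.96 -1;0 0 0 0 0 0.96 -1"
}}

```text
time: 4.92
ee_pos: [0.4398, -0.2649, 0.278]
tcp_rot: [180.0, -0.0, 164.6]
wrist_force: [0.5, -0.8, 0.2]
opening: 0.0102
grasp_force: 41.4
```

Call:
{"method": "carry_out", "body": {
  "targets": "0 0 0 0 0 0.96 -1;0 0 0 0 0 0.96 -1;0 0 0 0 0 0.96 -1;0 0 0 0 0 0.96 -1;0 0 0 0 0 0.96 -1;0 0 0 0 0 0.96 -1;0 0 0 0 0 0.96 -1;0 0 0 0 0 0.96 -1"
}}

```text
time: 5.58
ee_pos: [0.4399, -0.2646, 0.2781]
tcp_rot: [-180.0, -0.0, 120.6]
wrist_force: [0.9, -0.0, 0.0]
opening: 0.01
grasp_force: 41.4
```

Call:
{"method": "carry_out", "body": {
  "targets": "0 0 0 0 0 0.96 -1;0 0 0 0 0 0.96 -1;0 0 0 0 0 0.96 -1;0 0 0 0 0 0.96 -1;0 0 0 0 0 0.96 -1;0 0 0 0 0 0.96 -1;0 0 0 0 0 0 -1;0 0 0 0 0 0 -1"
}}

```text
time: 6.25
ee_pos: [0.44, -0.2646, 0.2779]
tcp_rot: [180.0, 0.0, 88.0]
wrist_force: [0.6, 0.7, -0.1]
opening: 0.0105
grasp_force: 41.4
```

```bash
python3 -c "
from h import *
go(.4395,-.2657,.1863,88.2)
c,im,h,s,v=wr();cv2.imwrite('pics/w3.png',im[:,:,::-1])
rep(c,'G',(s<90)&(v>100),.007,300)"
```

```text
shift [-0.03 -0.01  2.29] norm 2.3 turn [ 0.    0.   -0.03] | pos [ 0.44   -0.2646  0.2779] [180.   0.  88.] t 6.2 q6 61.0
G [191. 242.] cen [ 358.4 -291.8] rect [ 358.4 -293.1] [65.7 64.8] 80.4 ax 68.2
G [407. 221.] cen [ 551.2 -278.1] rect [ 551.5 -279.1] [64.7 65.6] 87.5 ax -59.8
G [279. 189.] cen [ 439.  -245.3] rect [ 439.3 -256.3] [87.9 34.6] 87.8 ax 88.2
G [494. 211.] cen [ 630.7 -272. ] rect [ 631.2 -281.9] [167.8  34.4] 88.3 ax 88.2
G [230. 149.] cen [ 400.6 -210.8] rect [ 373.6 -286.7] [677.1 426.6] 6.7 ax 5.6
```

View pics/w3.png

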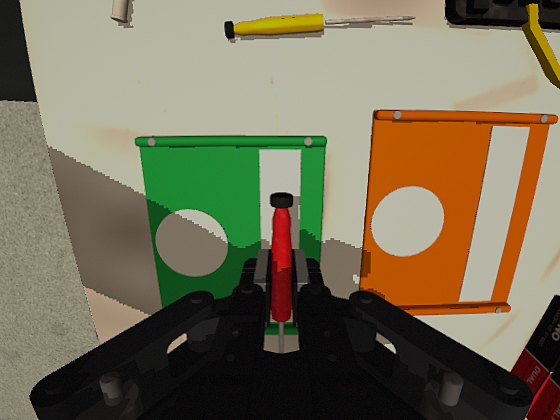

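The red driver is held over the green strip and lined up with it. The strip runs down columns 260–300; the round pads are at (191,242) on green and (407,221) on orange. Lower and release.

Call:
{"method": "carry_out", "body": {
  "targets": "0 0 0.4 0 0 0 -1;0 0 0.5 0 0 0 -1;0 0 0.5 0 0 0 -1;0 0 0.4 0 0 0 -1;0 0 0.25 0 0 0 -1;0 0 0.15 0 0 0 -1;0 0 0.06 0 0 0 -1;0 0 0 0 0 0 -1"
}}

```text
time: 6.97
ee_pos: [0.4401, -0.2647, 0.1872]
tcp_rot: [180.0, -0.0, 87.9]
wrist_force: [-0.0, -0.1, -0.1]
opening: 0.0102
grasp_force: 41.4
```

Call:
{"method": "carry_out", "body": {
  "targets": "0 0 0.04 0 0 0 -1;0 0 0 0 0 0 -1;0 0 0 0 0 0 -0.7;0 0 0 0 0 0 -0.5;0 0 0 0 0 0 -0.4;0 0 0 0 0 0 -0.4;0 0 -0.2 0 0 0 -0.4;0 0 -0.4 0 0 0 -0.4"
}}

```text
time: 7.63
ee_pos: [0.4395, -0.2643, 0.2085]
tcp_rot: [-179.8, -0.1, 87.9]
wrist_force: [0.6, 0.5, 0.7]
opening: 0.0255
grasp_force: 0.0
```

Call:
{"method": "carry_out", "body": {
  "targets": "0 0 -0.6 0 0 0 0;0 0 -0.8 0 0 0 0.5;0 0 -0.8 0 0 0 0.5;0 0 -0.4 0 0 0 0.5;0.4 0 0 0 0 0 0.5;0.8 0 0 0 0 0 0.5;0.8 0 0 0 0 0 0.5;0.5 0 0 0 0 0 0.5"
}}

```text
time: 8.3
ee_pos: [0.4434, -0.1629, 0.3143]
tcp_rot: [180.0, -0.0, 87.9]
wrist_force: [1.2, -0.3, -0.4]
opening: 0.0645
grasp_force: 0.0
```

```bash
python3 -c "
from h import *
go(.4788,.106,.27,60)
c,im,h,s,v=wr();cv2.imwrite('pics/w4.png',im[:,:,::-1])
rep(c,'G',(s<90)&(v>100),.007,300)"
```

```text
shift [6.75 0.63 1.11] norm 6.9 turn [ 0.01 -0.    4.87] | pos [ 0.4434 -0.1629  0.3143] [180.   -0.   87.9] t 8.3 q6 72.0
G [417. 390.] cen [ 610.1 -423.7] rect [ 614.7 -439.5] [ 48.8 140.6] 32.3 ax -52.0
G [145. 390.] cen [ 257.5 -410.2] rect [ 256.5 -420. ] [155.1  48.8] 53.3 ax 50.8
G [224. 316.] cen [ 373.5 -296.9] rect [ 375.  -298.5] [63.  28.7] 68.1 ax 70.7
G [397. 284.] cen [ 566.6 -263.2] rect [ 567.5 -263.9] [21.8 56.8] 43.6 ax -48.5
G [280. 298.] cen [ 437.9 -275.7] rect [ 437.9 -281.7] [138.2  33.6] 87.8 ax 88.1
G [551. 264.] cen [ 746.8 -248.9] rect [ 744.8 -247.2] [22.8 57.5] 16.0 ax -79.0
G [457. 263.] cen [ 632.3 -241.2] rect [ 631.9 -248.9] [103.6  34.3] 88.2 ax -89.2
G [512. 164.] cen [ 674.  -135.1] rect [ 675.7 -139.7] [59.9 39.4] 1.1 ax 0.0
G [237. 161.] cen [ 403.4 -123.1] rect [ 394.7 -192.5] [781.2 462. ] 4.5 ax -1.0
```

View pics/w4.png

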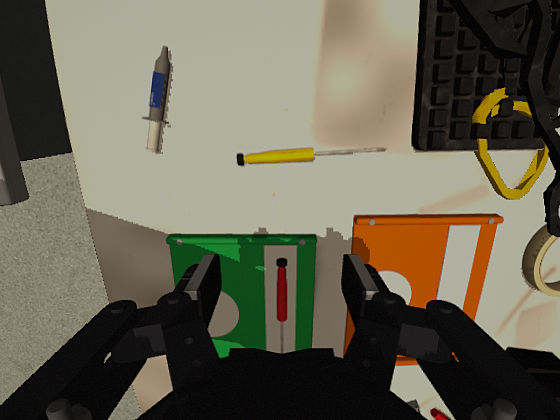

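Red lies along the strip's middle: handle column 282, strip about 265–297. On to the flux tub at (0.479, 0.106), keeping the present yaw.

Call:
{"method": "carry_out", "body": {
  "targets": "0.84 0.08 0.1 0 0 0 1;0.84 0.08 0.1 0 0 0 1;0.84 0.08 0.1 0 0 0 1;0.84 0.08 0.1 0 0 0 1;0.84 0.08 0.1 0 0 0 1;0.84 0.08 0.1 0 0 0 1;0.84 0.08 0.1 0 0 0 1;0.84 0.08 0.1 0 0 0 1"
}}

```text
time: 9.02
ee_pos: [0.4791, 0.1047, 0.2821]
tcp_rot: [179.9, -0.0, 87.9]
wrist_force: [0.6, -0.5, -0.5]
opening: 0.0855
grasp_force: 0.0
```

```bash
python3 -c "
from h import *
go(.4788,.106,.176,87.9)
c,im,h,s,v=wr();cv2.imwrite('pics/w5.png',im[:,:,::-1])
rep(c,'patch',(s>110)&(v>60)&(h>20)&(h<35),.029,100)
"
```

```text
shift [ 0.03 -0.01  2.65] norm 2.7 turn [ 0.01 -0.   -0.  ] | pos [0.4791 0.1047 0.2821] [179.9  -0.   87.9] t 9.0 q6 104.0
patch [448. 410.] cen [ 653.3 -124.5] rect [ 648.7 -122.8] [31.2 66.2] 68.6 ax -36.2
patch [433. 375.] cen [628.3 -71.5] rect [629.1 -74.7] [24.8 13.2] 79.9 ax 63.9
patch [279. 214.] cen [478.  107.3] rect [478.1 107. ] [27.6 28.5] 11.2 ax 83.3
patch [492. 198.] cen [652.9 113.8] rect [652.7 114. ] [ 9.8 27.8] 67.2 ax -29.1
patch [548. 155.] cen [695.9 148.7] rect [696.6 148.6] [26.5  9.3] 43.4 ax 49.9
patch [539.  75.] cen [677.  208.8] rect [678.1 205.3] [30.4 72.2] 48.7 ax -41.8
```

View pics/w5.png

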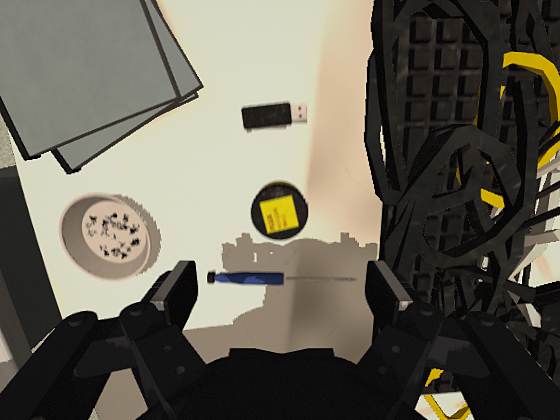

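Tub lid circle centre is about (279,209), USB spans (242–307,115), and the cables start at column ~370. I measure the lid and USB from this picture.

```bash
python3 -c "
from h import *
im=cv2.imread('pics/w5.png')[:,:,::-1].copy();c=get_calibration('wrist');H=hsv(im);h,s,v=[H[...,i].astype(int) for i in range(3)]
m=roi((v<75)|((s>110)&(h>20)&(h<35)),240,170,320,242)
b=max(blobs(m,100),key=cv2.contourArea);e=cv2.minEnclosingCircle(b);print(e,ray(c,[e[0]],.029),cv2.boundingRect(b))
rep(c,'circ',m,.029,100)
rep(c,'usbbody',roi(v<75,235,95,296,135),.008,100)
print(ray(c,[[242,116],[307.5,113]],.006))
"
```

```text
((279.0689697265625, 211.0689697265625), 28.504352569580078) [[0.47845733 0.11441667 0.029     ]] (251, 183, 57, 56)
circ [279. 211.] cen [478.5 114.4] rect [478.4 114.2] [45.9 44.9] 88.0 ax -87.3
usbbody [266. 116.] cen [470.9 188. ] rect [470.8 187.9] [38.7 16.2] 4.1 ax 4.0
[[0.45118145 0.18846811 0.006     ]
 [0.50392627 0.18887031 0.006     ]]
```

```bash
python3 -c "
from h import *
go(.4788,.106,.176,87.9)
c,im,h,s,v=wr()
rep(c,'patch',roi((s>110)&(v>60)&(h>20)&(h<35),240,170,320,262),.029,100)
m=roi((v<75)|((s>110)&(h>20)&(h<35)),240,170,320,262)
rep(c,'circ',m,.029,100)
rep(c,'usbbody',roi(v<75,235,95,296,145),.008,100)
"
```

```text
shift [-0.07 -0.02  2.63] norm 2.6 turn [ 0.   -0.02  0.02] | pos [0.4796 0.1086 0.2811] [ 1.8e+02 -1.0e-01  8.8e+01] t 9.1 q6 105.0
patch [279. 221.] cen [477.9 106. ] rect [477.9 105.6] [27.2 27. ] 11.3 ax -64.9
circ [279. 219.] cen [478.  108.1] rect [478.1 107.9] [47.5 45.2] 88.0 ax 80.6
usbbody [266. 123.] cen [470.6 182.5] rect [470.5 182.4] [38.8 17.3] 4.1 ax 4.3
```

Call:
{"method": "carry_out", "body": {
  "targets": "-0.04 -0.04 0.3 0 0 0 0.6;0 0 0.4 0 0 0 0.6;0 0 0.5 0 0 0 0.6;0 0 0.5 0 0 0 0.6;0 0 0.4 0 0 0 0.6;0 0 0.3 0 0 0 0.6;0 0 0.2 0 0 0 0.6;0 0 0.03 0 0 0 0.6"
}}

```text
time: 9.78
ee_pos: [0.4773, 0.1011, 0.1753]
tcp_rot: [-179.9, 0.0, 87.9]
wrist_force: [-0.3, 0.2, 0.4]
opening: 0.0686
grasp_force: 0.0
```

Call:
{"method": "carry_out", "body": {
  "targets": "0 0 0 0 0 0 0.2;0 0 0 0 0 0 0;0 0 0 0 0 0 -0.2;0 0 0 0 0 0 -0.5;0 0 0 0 0 0 -0.5;0 0 0 0 0 0 -0.5;0 0 0 0 0 0 -0.5;0 0 0 0 0 0 -0.5",
  "newtons": 35
}}

```text
time: 10.45
ee_pos: [0.478, 0.1015, 0.1774]
tcp_rot: [179.9, -0.0, 87.9]
wrist_force: [-0.5, -0.6, 6.4]
opening: 0.0463
grasp_force: 36.2
```

Call:
{"method": "carry_out", "body": {
  "targets": "0 0 -0.3 0 0 0 -0.5;0 0 -0.6 0 0 0 -0.5;0 0 -0.7 0 0 0 -0.5;0 0 -0.6 0 0 0 -0.5;-0.4 -0.1 0 0 0 0 -0.5;-0.7 -0.18 0 0 0 0 -0.5;-0.8 -0.21 0 0 0 0 -0.5;-0.8 -0.21 0 0 0 0 -0.5"
}}

```text
time: 11.12
ee_pos: [0.445, -0.0062, 0.2652]
tcp_rot: [180.0, -0.0, 88.0]
wrist_force: [-0.1, 0.4, 0.3]
opening: 0.0462
grasp_force: 36.0
```

Call:
{"method": "carry_out", "body": {
  "targets": "-0.9 -0.23 0 0 0 0 -0.5;-0.9 -0.23 0 0 0 0 -0.5;-0.9 -0.23 0 0 0 0 -0.5;-0.9 -0.23 0 0 0 0 -0.5;-0.9 -0.23 0 0 0 0 -0.5;-0.9 -0.23 0 0 0 0 -0.5;-0.8 -0.21 0 0 0 0 -0.5;-0.7 -0.18 0 0 0 0 -0.5"
}}

```text
time: 11.78
ee_pos: [0.3636, -0.2805, 0.2653]
tcp_rot: [180.0, 0.0, 87.8]
wrist_force: [-0.1, -0.5, -0.7]
opening: 0.0463
grasp_force: 36.0
```

```bash
python3 -c "
from h import *
go(.3592,-.2988,.1855,88)"
```

```text
shift [-0.46 -0.09  1.99] norm 2.0 turn [ 0.01  0.01 -0.03] | pos [ 0.3636 -0.2805  0.2653] [180.    0.   87.8] t 11.8 q6 55.0
```

Call:
{"method": "carry_out", "body": {
  "targets": "-0.2 0 0.3 0 0 0 -0.5;-0.1 0 0.3 0 0 0 -0.5;0 0 0.3 0 0 0 -0.5;0 0 0.2 0 0 0 -0.5;0 0 0 0 0 0 -0.5;0 0 0 0 0 0 -0.5;0 0 0 0 0 0 -0.5;0 0 0 0 0 0 -0.5"
}}

```text
time: 12.45
ee_pos: [0.3646, -0.2902, 0.221]
tcp_rot: [180.0, 0.0, 87.9]
wrist_force: [0.9, -0.5, 0.3]
opening: 0.0459
grasp_force: 36.0
```

```bash
python3 -c "
from h import *
go(.3592,-.2988,.1855,88)
c,im,h,s,v=wr();cv2.imwrite('pics/w6.png',im[:,:,::-1])
z=monitor.get_obs()['ee_pos'][2]-.1774+.029
rep(c,'patch',(s>110)&(v>50)&(h>20)&(h<35),z,100)
rep(c,'G',(s<90)&(v>85),.007,300)
"
```

```text
shift [-0.22 -0.13  0.89] norm 0.9 turn [ 0.01  0.01 -0.01] | pos [ 0.3646 -0.2902  0.221 ] [180.    0.   87.9] t 12.4 q6 54.0
patch [281. 279.] cen [ 365.2 -285.3] rect [ 365.2 -286. ] [26.7 26.5] 11.5 ax -80.1
G [403. 386.] cen [ 463.4 -432.7] rect [ 465.5 -439.3] [21.5 98.2] 35.8 ax -52.7
G [159. 386.] cen [ 256.1 -425. ] rect [ 253.1 -432.2] [107.4  22.6] 51.1 ax 49.2
G [262. 216.] cen [ 352.8 -276.1] rect [ 356.5 -279. ] [66.1 37.3] 6.1 ax 9.0
G [534. 211.] cen [ 542.1 -280. ] rect [ 540.4 -282.2] [43.1 65.9] 14.5 ax -73.5
G [392. 199.] cen [ 438.7 -267.8] rect [ 438.3 -279.7] [134.3  34.5] 87.9 ax -90.0
G [230. 148.] cen [ 335.7 -231.4] rect [ 347.2 -297.7] [529.9 318. ] 1.3 ax 2.2
```

View pics/w6.png

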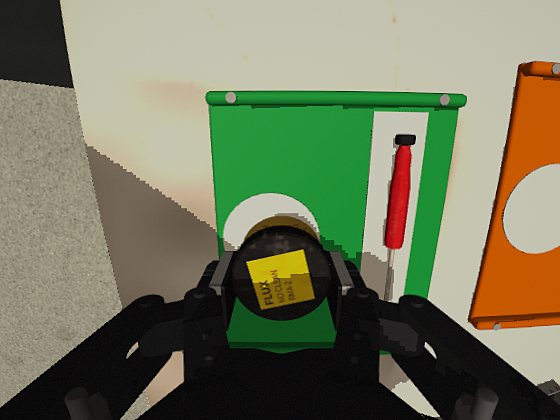

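The tub is held above the pad, with its label at (281,279); the pad's edge shows behind it at (270,200). Red is centred on its strip. Lower.

Call:
{"method": "carry_out", "body": {
  "targets": "-0.12 -0.07 0.2 0 0 0 -0.5;-0.1 -0.07 0.2 0 0 0 -0.5;0 0 0.2 0 0 0 -0.5;0 0 0.15 0 0 0 -0.5;0 0 0.1 0 0 0 -0.5;0 0 0.02 0 0 0 -0.5;0 0 0 0 0 0 -0.5;0 0 0 0 0 0 -0.5"
}}

```text
time: 13.17
ee_pos: [0.3584, -0.2992, 0.1856]
tcp_rot: [180.0, 0.0, 87.9]
wrist_force: [-0.3, -0.2, -0.5]
opening: 0.0458
grasp_force: 36.0
```

Call:
{"method": "carry_out", "body": {
  "targets": "0 0 0.02 0 0 0 -0.5;0 0 0 0 0 0 -0.5;0 0 0 0 0 0 0.1;0 0 0 0 0 0 0.25;0 0 0 0 0 0 0.3;0 0 0 0 0 0 0.3;0 0 -0.2 0 0 0 0.3;0 0 -0.5 0 0 0 0.3"
}}

```text
time: 13.83
ee_pos: [0.3576, -0.2987, 0.2112]
tcp_rot: [-179.8, -0.1, 87.9]
wrist_force: [0.5, -0.6, 1.4]
opening: 0.0553
grasp_force: 0.0
```

Call:
{"method": "carry_out", "body": {
  "targets": "0 0 -0.7 0 0 0 0.3;0 0 -0.8 0 0 0 0.3;0 0 -0.8 0 0 0 0;0 0 -0.4 0 0 -1 0;0 0 0 0 0 -1 0;0 0 0 0 0 -1 0;0 0 0 0 0 -1 0;0 0 0 0 0 -1 0"
}}

```text
time: 14.5
ee_pos: [0.3583, -0.2992, 0.3216]
tcp_rot: [180.0, 0.0, 116.8]
wrist_force: [-0.8, 0.4, 0.2]
opening: 0.0428
grasp_force: 0.0
```

Call:
{"method": "carry_out", "body": {
  "targets": "0 0 0 0 0 -1 0;0 0 0 0 0 -1 0;0 0 0 0 0 -1 0;0 0 0 0 0 -1 0;0 0 0 0 0 -1 0;0 0 0 0 0 -1 0;0 0 0 0 0 -1 0;0 0 0 0 0 -1 0"
}}

```text
time: 15.17
ee_pos: [0.3582, -0.2992, 0.3214]
tcp_rot: [-180.0, 0.0, 162.6]
wrist_force: [-0.3, -0.4, -1.3]
opening: 0.0433
grasp_force: 0.0
```

Call:
{"method": "carry_out", "body": {
  "targets": "0 0 0 0 0 -1 0;0 0 0 0 0 -1 0;0 0 0 0 0 -1 0;0 0 0 0 0 -0.4 0;0 0 0 0 0 0 0;0 0 0 0 0 0 0;0 0 0 0 0 0 0;0 0 0 0 0 0 0"
}}

```text
time: 15.83
ee_pos: [0.3583, -0.2992, 0.3209]
tcp_rot: [-180.0, 0.0, -178.2]
wrist_force: [0.0, -0.4, 0.4]
opening: 0.043
grasp_force: 0.0
```

```bash
python3 -c "
from h import *
go(.443,-.121,.179,181.6)"
```

```text
shift [-2.25  4.39  3.55] norm 6.1 turn [-0.    0.    0.03] | pos [ 0.3583 -0.2992  0.3209] [-180.     0.  -178.2] t 15.8 q6 -42.0
```

Call:
{"method": "carry_out", "body": {
  "targets": "-0.375 0.73 0.2 0 0 0 0;-0.375 0.73 0.2 0 0 0 0;-0.375 0.73 0.2 0 0 0 0;-0.375 0.73 0.2 0 0 0 0;-0.375 0.73 0.2 0 0 0 -0.2;-0.375 0.74 0.2 0 0 0 -0.2;0 0 0 0 0 0 -0.2;0 0 0 0 0 0 -0.2"
}}

```text
time: 16.5
ee_pos: [0.4429, -0.1195, 0.2723]
tcp_rot: [180.0, -0.1, -178.0]
wrist_force: [0.9, -1.0, 0.5]
opening: 0.0343
grasp_force: 0.0
```

```bash
python3 -c "
from h import *
go(.443,-.121,.179,181.6)
c,im,h,s,v=wr();cv2.imwrite('pics/w7.png',im[:,:,::-1])
rep(c,'yel',roi((s>110)&(v>50)&(h>18)&(h<35),220,100,350,420),.006,100)
rep(c,'G',(s<90)&(v>85),.007,300)
"
```

```text
shift [-0.   -0.04  2.33] norm 2.3 turn [ 0.   -0.01  0.07] | pos [ 0.4429 -0.1195  0.2723] [ 1.80e+02 -1.00e-01 -1.78e+02] t 16.5 q6 -17.0
yel [280. 214.] cen [ 443.7 -121.3] rect [ 444.  -121.5] [67.  11.3] 2.2 ax 2.3
G [175. 379.] cen [ 631.7 -227.2] rect [ 633.7 -228.3] [18.1 51.7] 51.4 ax -45.0
G [109. 306.] cen [ 542.8 -284.2] rect [ 541.9 -286.7] [41.8 65.7] 38.6 ax -50.9
G [ 87. 201.] cen [ 437.5 -287.7] rect [ 437.5 -293.3] [162.5  34.6] 87.9 ax 88.5
G [ 82. 101.] cen [ 355.8 -279.9] rect [ 357.9 -286.3] [51.8 65. ] 89.3 ax -1.1
G [334. 155.] cen [393.  -79.6] rect [ 441.2 -175.4] [384.3 645.6] 11.8 ax -77.3
```

View pics/w7.png

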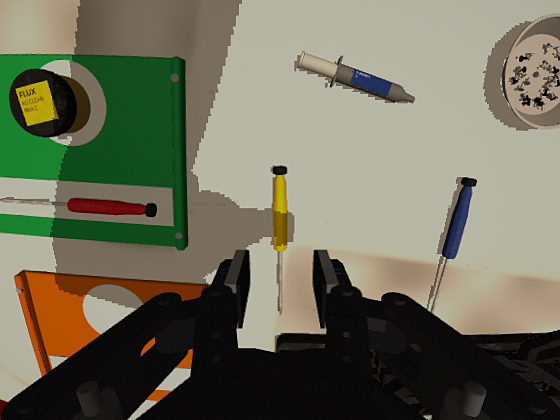

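Yellow handle at (280,214), lying between the fingers; the flux tub stands upright on the green pad at about (60,102). Descend and grip.

Call:
{"method": "carry_out", "body": {
  "targets": "0 -0.05 0.3 0 0 0 -0.2;0 0 0.5 0 0 0 -0.2;0 0 0.5 0 0 0 -0.2;0 0 0.4 0 0 0 -0.2;0 0 0.3 0 0 0 -0.2;0 0 0.2 0 0 0 -0.2;0 0 0.12 0 0 0 -0.2;0 0 0 0 0 0 -0.2"
}}

```text
time: 17.22
ee_pos: [0.4423, -0.1232, 0.1792]
tcp_rot: [180.0, -0.1, -178.2]
wrist_force: [0.4, 0.0, 1.2]
opening: 0.0343
grasp_force: 0.0
```

Call:
{"method": "carry_out", "body": {
  "targets": "0 0 0 0 0 0 -1;0 0 0 0 0 0 -1;0 0 0 0 0 0 -1;0 0 0 0 0 0 -1;0 0 0 0 0 0 -1;0 0 0 0 0 0 -1;0 0 0 0 0 0 -1;0 0 0 0 0 0 -1",
  "newtons": 40
}}

```text
time: 17.88
ee_pos: [0.4431, -0.1229, 0.1809]
tcp_rot: [-180.0, 0.1, -178.1]
wrist_force: [-1.4, -1.3, 6.2]
opening: 0.01
grasp_force: 40.0
```

Call:
{"method": "carry_out", "body": {
  "targets": "0 0 -0.3 0 0 0 -1;0 0 -0.6 0 0 0 -1;0 0 -0.6 0 0 0 -1;0 0 -0.6 0 0 0 -1;0 0 -0.4 0 0 0 -1;-0.4 -0.29 0 0 0 0 -1;-0.7 -0.5 0 0 0 0 -1;-0.7 -0.5 0 0 0 0 -1"
}}

```text
time: 18.55
ee_pos: [0.517, -0.1724, 0.2817]
tcp_rot: [-180.0, 0.1, -178.1]
wrist_force: [0.7, 0.5, 0.7]
opening: 0.0098
grasp_force: 39.3
```

Call:
{"method": "carry_out", "body": {
  "targets": "-0.7 -0.5 0 0 0 0 -1;-0.7 -0.5 0 0 0 0 -1;-0.7 -0.5 0 0 0 0 -1;-0.5 -0.4 0 0 0 0 -1;-0.23 -0.15 0 0 0 0 -1;0 0 0 0 0 1 -1;0 0 0 0 0 1 -1;0 0 0 0 0 1 -1"
}}

```text
time: 19.22
ee_pos: [0.6323, -0.2505, 0.2801]
tcp_rot: [180.0, -0.0, 164.4]
wrist_force: [-0.3, -0.3, -0.3]
opening: 0.0103
grasp_force: 39.3
```

Call:
{"method": "carry_out", "body": {
  "targets": "0 0 0 0 0 1 -1;0 0 0 0 0 1 -1;0 0 0 0 0 1 -1;0 0 0 0 0 1 -1;0 0 0 0 0 1 -1;0 0 0 0 0 1 -1;0 0 0 0 0 1 -1;0 0 0 0 0 1 -1"
}}

```text
time: 19.88
ee_pos: [0.632, -0.2502, 0.2805]
tcp_rot: [180.0, -0.0, 118.5]
wrist_force: [0.6, -0.3, -0.9]
opening: 0.01
grasp_force: 39.3
```

Call:
{"method": "carry_out", "body": {
  "targets": "0 0 0 0 0 1 -1;0 0 0 0 0 1 -1;0 0 0 0 0 1 -1;0 0 0 0 0 1 -1;0 0 0 0 0 1 -1;0 0 0 0 0 0.4 -1;0 0 0 0 0 0 -1;0 0 0 0 0 0 -1"
}}

```text
time: 20.55
ee_pos: [0.632, -0.2503, 0.2804]
tcp_rot: [180.0, -0.0, 88.0]
wrist_force: [-0.2, -0.1, -0.5]
opening: 0.0099
grasp_force: 39.3
```

```bash
python3 -c "
from h import *
go(.6326,-.2503,.188,88)
c,im,h,s,v=wr();cv2.imwrite('pics/w8.png',im[:,:,::-1])
rep(c,'G',(s<90)&(v>85),.007,300)
"
```

```text
shift [0.   0.01 2.31] norm 2.3 turn [ 0. -0. -0.] | pos [ 0.632  -0.2503  0.2804] [180.  -0.  88.] t 20.6 q6 70.0
G [ 29. 372.] cen [ 331.3 -438. ] rect [ 322.  -444.5] [218.1  88.4] 46.2 ax 43.1
G [281. 342.] cen [ 627.  -392.3] rect [ 627.3 -385.1] [41.8 35.4] 88.0 ax 86.1
G [ 22. 258.] cen [ 376.1 -291.3] rect [ 373.1 -295.2] [65.8 35.5] 83.1 ax 85.9
G [194. 242.] cen [ 552.4 -277.9] rect [ 552.1 -279. ] [65.4 65.1] 40.6 ax 66.1
G [ 79. 252.] cen [ 439.  -285.7] rect [ 438.1 -296. ] [168.3  34.8] 87.9 ax 87.8
G [427. 194.] cen [ 759.6 -240.8] rect [ 759.8 -242.4] [68.5 65.8] 15.0 ax 46.6
G [282. 188.] cen [ 633.4 -231.5] rect [ 632.9 -242.6] [88.8 34.3] 88.2 ax 88.2
G [477. 131.] cen [ 797.5 -187.8] rect [ 792.7 -182.3] [33.5 84.3] 0.2 ax 84.5
G [422. 108.] cen [ 748.3 -169.3] rect [ 746.5 -165.1] [43. 65.] 19.6 ax 89.9
G [329.  66.] cen [ 673.3 -136. ] rect [ 671.5 -139.5] [55.6 35.4] 0.2 ax -12.0
G [400.  18.] cen [ 727.1 -103.3] rect [731.3 -98.7] [48.8 35.3] 36.5 ax 18.8
G [202. 136.] cen [ 570.1 -185.5] rect [ 602.  -232.7] [291.6 442.2] 84.7 ax -25.4
```

View pics/w8.png

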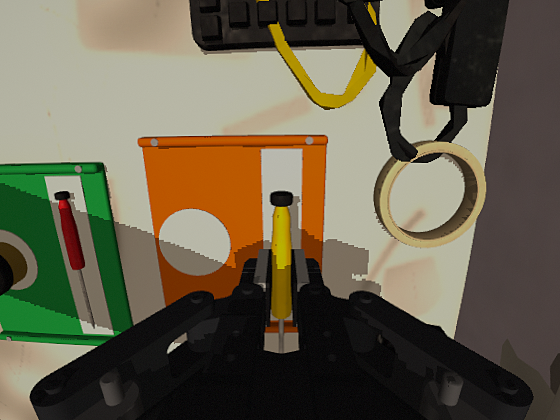

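Yellow is held over the orange strip and aligned (strip columns 261–303, handle 282). Lower and release.

Call:
{"method": "carry_out", "body": {
  "targets": "0 0.02 0.4 0 0 0 -1;0 0 0.5 0 0 0 -1;0 0 0.5 0 0 0 -1;0 0 0.4 0 0 0 -1;0 0 0.25 0 0 0 -1;0 0 0.15 0 0 0 -1;0 0 0.06 0 0 0 -1;0 0 0.04 0 0 0 -1"
}}

```text
time: 21.27
ee_pos: [0.633, -0.2504, 0.1884]
tcp_rot: [180.0, 0.0, 87.9]
wrist_force: [0.4, -0.7, -1.1]
opening: 0.0107
grasp_force: 39.3
```

Call:
{"method": "carry_out", "body": {
  "targets": "0 0 0.04 0 0 0 -1;0 0 0 0 0 0 -1;0 0 0 0 0 0 -0.7;0 0 0 0 0 0 -0.5;0 0 0 0 0 0 -0.4;0 0 0 0 0 0 -0.4;0 0 -0.2 0 0 0 -0.4;0 0 -0.4 0 0 0 -0.4"
}}

```text
time: 21.93
ee_pos: [0.6323, -0.2502, 0.2087]
tcp_rot: [-179.8, -0.1, 87.9]
wrist_force: [0.5, -0.3, 0.1]
opening: 0.0259
grasp_force: 0.0
```

Call:
{"method": "carry_out", "body": {
  "targets": "0 0 -0.6 0 0 0 -0.4;0 0 -0.8 0 0 0 -0.2;0 0 -0.7 0 0 0 -0.2;0 0 0 0 0 -1 -0.2;0 0 0 0 0 -1 -0.2;0 0 0 0 0 -1 -0.2;0 0 0 0 0 -1 -0.2;0 0 0 0 0 -1 -0.2"
}}

```text
time: 22.6
ee_pos: [0.6328, -0.2504, 0.295]
tcp_rot: [180.0, 0.0, 116.8]
wrist_force: [0.0, -0.2, 0.5]
opening: 0.0339
grasp_force: 0.0
```

Call:
{"method": "carry_out", "body": {
  "targets": "0 0 0 0 0 -1 -0.2;0 0 0 0 0 -1 -0.2;0 0 0 0 0 -1 -0.2;0 0 0 0 0 -1 -0.2;0 0 0 0 0 -1 -0.2;0 0 0 0 0 -1 -0.2;0 0 0 0 0 -1 -0.2;0 0 0 0 0 -1 -0.2"
}}

```text
time: 23.27
ee_pos: [0.6328, -0.2504, 0.295]
tcp_rot: [-180.0, 0.0, 162.7]
wrist_force: [-0.6, 0.3, 0.6]
opening: 0.0347
grasp_force: 0.0
```

Call:
{"method": "carry_out", "body": {
  "targets": "0 0 0 0 0 -1 -0.2;0 0 0 0 0 -1 -0.2;0 0 0 0 0 -1 -0.2;0 0 0 0 0 -0.7 -0.2;0 0 0 0 0 0 -0.2;0 0 0 0 0 0 -0.2;0 0 0 0 0 0 -0.2;0 0 0 0 0 0 -0.2"
}}

```text
time: 23.93
ee_pos: [0.6328, -0.2504, 0.2944]
tcp_rot: [-180.0, 0.0, -176.5]
wrist_force: [-0.4, 0.7, 0.8]
opening: 0.034
grasp_force: 0.0
```

```bash
python3 -c "
from h import *
go(.471,.182,.19,184)"
```

```text
shift [ 3.39 11.03  2.61] norm 11.8 turn [-0.    0.   -0.09] | pos [ 0.6328 -0.2504  0.2944] [-180.     0.  -176.5] t 23.9 q6 -25.0
```

Call:
{"method": "carry_out", "body": {
  "targets": "0.255 0.85 0 0 0 0 0;0.255 0.85 0 0 0 0 0;0.255 0.85 0 0 0 0 0;0.255 0.85 0 0 0 0 0;0.255 0.85 0 0 0 0 0;0.255 0.85 0 0 0 0 0;0.255 0.85 0 0 0 0 0;0.255 0.85 0 0 0 0 0"
}}

```text
time: 24.6
ee_pos: [0.5336, 0.0174, 0.2945]
tcp_rot: [180.0, 0.0, -176.5]
wrist_force: [1.1, 0.5, 0.5]
opening: 0.0428
grasp_force: 0.0
```

Call:
{"method": "carry_out", "body": {
  "targets": "0.255 0.85 0 0 0 0 0;0.255 0.85 0 0 0 0 0;0.255 0.85 0 0 0 0 0;0.255 0.85 0 0 0 0 0;0.255 0.85 0.1 0 0 0 0;0 0 0.2 0 0 -0.1 0;0 0 0.2 0 0 0 0;0 0 0 0 0 0 0"
}}

```text
time: 25.27
ee_pos: [0.4727, 0.1824, 0.2727]
tcp_rot: [-179.9, -0.1, -175.9]
wrist_force: [0.3, -0.6, -0.3]
opening: 0.0431
grasp_force: 0.0
```

```bash
python3 -c "
from h import *
go(.474,.1825,.18,184)
c,im,h,s,v=wr();cv2.imwrite('pics/w9.png',im[:,:,::-1])
rep(c,'usbbody',roi(v<75,240,150,330,275),.008,100)
print(c['view'].tolist())
"
```

```text
shift [-0.04  0.    2.32] norm 2.3 turn [-0.01 -0.02  0.02] | pos [0.4727 0.1824 0.2727] [-1.799e+02 -1.000e-01 -1.759e+02] t 25.3 q6 17.0
usbbody [325. 263.] cen [515.9 224.1] rect [515.8 223.9] [23.1  7.3] 6.6 ax 5.1
usbbody [282. 209.] cen [468.8 182.1] rect [469.4 181.9] [39.7 16.9] 4.7 ax 5.0
[[-0.07097736353362902, 0.9974777746738356, -0.0005503612890886164, -0.14731664974256833], [0.9542557029805638, 0.06806245596833678, 0.2911418132399197, -0.46235340658025875], [0.2904449469260657, 0.020139292919357198, -0.9566797487591255, 0.11197646269630579], [0.0, 0.0, 0.0, 1.0]]
```

View pics/w9.png

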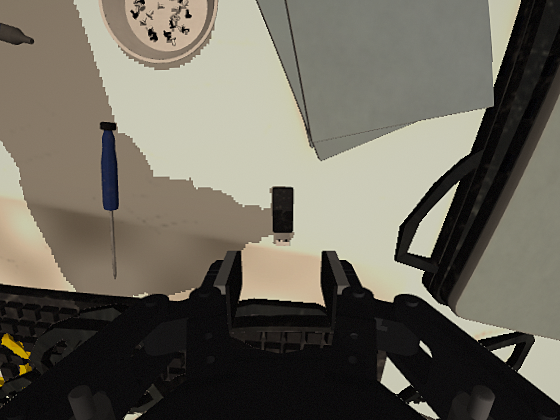

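USB body at (282,209) with its plug toward the gripper and clear room on both sides. Descend and grip.

Call:
{"method": "carry_out", "body": {
  "targets": "0 0 0.3 0 0 0 -0.1;0 0 0.5 0 0 0 -0.1;0 0 0.5 0 0 0 -0.1;0 0 0.4 0 0 0 -0.1;0 0 0.3 0 0 0 -0.1;0 0 0.2 0 0 0 -0.1;0 0 0.13 0 0 0 -0.1;0 0 0 0 0 0 -0.1"
}}

```text
time: 25.98
ee_pos: [0.473, 0.1821, 0.1803]
tcp_rot: [-180.0, -0.1, -175.9]
wrist_force: [-0.5, -0.3, 0.3]
opening: 0.0387
grasp_force: 0.0
```

Call:
{"method": "carry_out", "body": {
  "targets": "0 0 0.05 0 0 0 -1;0 0 0 0 0 0 -1;0 0 0 0 0 0 -1;0 0 0 0 0 0 -1;0 0 0 0 0 0 -1;0 0 0 0 0 0 -1;0 0 0 0 0 0 -1;0 0 0 0 0 0 -1",
  "newtons": 40
}}

```text
time: 26.65
ee_pos: [0.4733, 0.1826, 0.1797]
tcp_rot: [180.0, 0.1, -175.9]
wrist_force: [0.7, 0.2, 6.5]
opening: 0.0156
grasp_force: 40.1
```

Call:
{"method": "carry_out", "body": {
  "targets": "0 0 -0.3 0 0 0 -1;0 0 -0.6 0 0 0 -1;0 0 -0.7 0 0 0 -1;0 0 -0.7 0 0 0 -1;-0.04 -0.4 -0.2 0 0 0 -1;-0.07 -0.75 0 0 0 0 -1;-0.08 -0.9 0 0 0 0 -1;-0.08 -0.9 0 0 0 0 -1"
}}

```text
time: 27.32
ee_pos: [0.4921, 0.0647, 0.28]
tcp_rot: [180.0, 0.0, -175.8]
wrist_force: [1.3, 0.7, -0.1]
opening: 0.0154
grasp_force: 39.1
```

Call:
{"method": "carry_out", "body": {
  "targets": "-0.08 -0.9 0 0 0 0 -1;-0.08 -0.9 0 0 0 0 -1;-0.08 -0.9 0 0 0 0 -1;-0.08 -0.9 0 0 0 0 -1;-0.08 -0.9 0 0 0 0 -1;-0.08 -0.9 0 0 0 0 -1;-0.08 -0.9 0 0 0 0 -1;-0.08 -0.9 0 0 0 0 -1"
}}

```text
time: 27.98
ee_pos: [0.5384, -0.2216, 0.2796]
tcp_rot: [180.0, -0.0, -175.9]
wrist_force: [0.1, 0.1, -0.8]
opening: 0.0153
grasp_force: 39.1
```

Call:
{"method": "carry_out", "body": {
  "targets": "-0.08 -0.8 0 0 0 0 -1;-0.07 -0.5 0 0 0 0 -1;0 -0.2 0 0 0 0 -1;0 0 0 0 0 0 -1;0 0 0 0 0 0 -1;0 0 0 0 0 0 -1;0 0 0 0 0 0 -1;0 0 0 0 0 0 -1"
}}

```text
time: 28.65
ee_pos: [0.549, -0.2781, 0.2794]
tcp_rot: [-180.0, 0.0, -175.8]
wrist_force: [-0.8, 0.0, 0.3]
opening: 0.0155
grasp_force: 39.1
```

```bash
python3 -c "
from h import *
go(.549,-.279,.187,184)
c,im,h,s,v=wr();cv2.imwrite('pics/w10.png',im[:,:,::-1])
z=monitor.get_obs()['ee_pos'][2]-.1797
print('z',z)
rep(c,'usb',roi(v<60,262,160,302,300),z+.008,100)
rep(c,'G',(s<90)&(v>85),.007,300)
"
```

```text
shift [ 0.   -0.02  2.31] norm 2.3 turn [-0.    0.    0.04] | pos [ 0.549  -0.2781  0.2794] [-180.     0.  -175.8] t 28.6 q6 -31.0
z 0.09970855923953006
usb [281. 259.] cen [ 545. -279.] rect [ 547.1 -278.8] [46.  21.9] 4.1 ax 4.3
G [548. 402.] cen [775.2  71.9] rect [776.8  68.7] [90.1 37.9] 26.6 ax 32.1
G [281. 338.] cen [ 684.7 -269.3] rect [ 685.6 -268.6] [37.8 47.6] 2.6 ax 89.3
G [280. 301.] cen [ 640.2 -273.4] rect [ 639.7 -271.9] [19.2 31.5] 1.3 ax 75.4
G [347. 289.] cen [ 623.5 -210.4] rect [ 624.3 -213.1] [30.  17.2] 85.6 ax 71.6
G [208. 282.] cen [ 624.9 -342.6] rect [ 628.3 -341.6] [48.1 31.6] 88.8 ax -84.2
G [280. 206.] cen [ 545.4 -280.1] rect [ 549.4 -280. ] [61.2 65. ] 7.6 ax -83.1
G [268.  71.] cen [ 437.9 -296.8] rect [ 438.  -296.3] [168.3  34.7] 87.9 ax 87.8
G [288. 165.] cen [ 509.  -275.7] rect [ 561.4 -373. ] [346.7 712.4] 24.7 ax -63.9
```

View pics/w10.png

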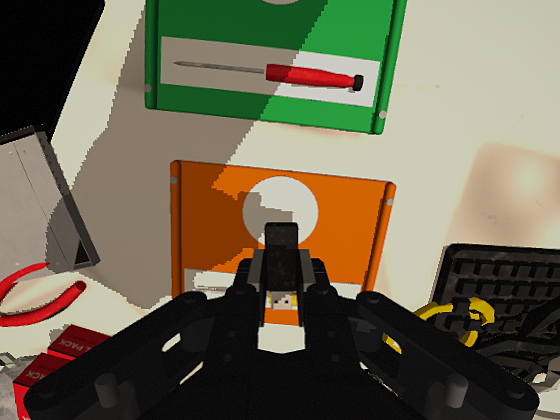

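The USB is gripped level above the round pad (pad centre ~(280,206), body at (281,259) because it is raised). Lower and release.

Call:
{"method": "carry_out", "body": {
  "targets": "0 -0.03 0.4 0 0 0 -1;0 0 0.5 0 0 0 -1;0 0 0.5 0 0 0 -1;0 0 0.4 0 0 0 -1;0 0 0.25 0 0 0 -1;0 0 0.15 0 0 0 -1;0 0 0.06 0 0 0 -1;0 0 0.02 0 0 0 -1"
}}

```text
time: 29.37
ee_pos: [0.5492, -0.2803, 0.1882]
tcp_rot: [-180.0, 0.0, -175.9]
wrist_force: [0.8, -0.8, -0.3]
opening: 0.0155
grasp_force: 39.1
```

Call:
{"method": "carry_out", "body": {
  "targets": "0 0 0.04 0 0 0 -1;0 0 0 0 0 0 -1;0 0 0 0 0 0 -0.7;0 0 0 0 0 0 -0.5;0 0 0 0 0 0 -0.3;0 0 0 0 0 0 -0.3;0 0 -0.2 0 0 0 -0.3;0 0 -0.4 0 0 0 -0.3"
}}

```text
time: 30.03
ee_pos: [0.5485, -0.2801, 0.209]
tcp_rot: [179.9, -0.2, -175.9]
wrist_force: [-0.6, 0.6, 0.2]
opening: 0.0297
grasp_force: 0.0
```

Call:
{"method": "carry_out", "body": {
  "targets": "0 0 -0.6 0 0 0 -0.3;0 0 -0.8 0 0 0 -0.3;0 0 -0.8 0 0 0 -0.3;0 0.9 0 0 0 0 -0.3;0 0.9 0 0 0 0 -0.3;0 0.9 0 0 0 0 -0.3;0 0.9 0 0 0 0 -0.3;0 0.9 0 0 0 0 -0.3"
}}

```text
time: 30.7
ee_pos: [0.5355, -0.0994, 0.2991]
tcp_rot: [-180.0, 0.0, -175.9]
wrist_force: [-0.3, 0.6, 0.8]
opening: 0.0297
grasp_force: 0.0
```

Call:
{"method": "carry_out", "body": {
  "targets": "0 0.9 0 0 0 0 -0.3;0 0.9 0 0 0 0 -0.3;0 0.9 0 0 0 0 -0.3;0 0.9 0 0 0 0 -0.3;0 0 0 0 0 0 -0.3;0 0 0 0 0 0 -0.3;0 0 0 0 0 0 -0.3;0 0 0 0 0 0 -0.3"
}}

```text
time: 31.37
ee_pos: [0.5257, 0.0419, 0.2986]
tcp_rot: [-180.0, 0.0, -175.9]
wrist_force: [-0.2, -0.1, 0.2]
opening: 0.0302
grasp_force: 0.0
```

```bash
python3 -c "
from h import *
c=get_calibration('top');im=camera('top');H=hsv(im);h,s,v=[H[...,i].astype(int) for i in range(3)]
cv2.imwrite('pics/t2.png',cv2.resize(im[130:340,210:480,::-1],None,fx=2.8,fy=2.8,interpolation=cv2.INTER_CUBIC))
col=(s>110)&(v>60)
rep(c,'patch',roi(col&(h>20)&(h<35),375,265,445,325),.036,50)
rep(c,'usb',roi(v<80,365,170,430,222),.014,50)
"
```

```text
patch [413. 302.] cen [ 359.7 -294.7] rect [ 359.7 -294.6] [30.  29.7] 11.0 ax 64.6
usb [396. 203.] cen [ 546.7 -280.8] rect [ 546.6 -281.1] [37.4 16. ] 3.5 ax 4.7
```

View pics/t2.png

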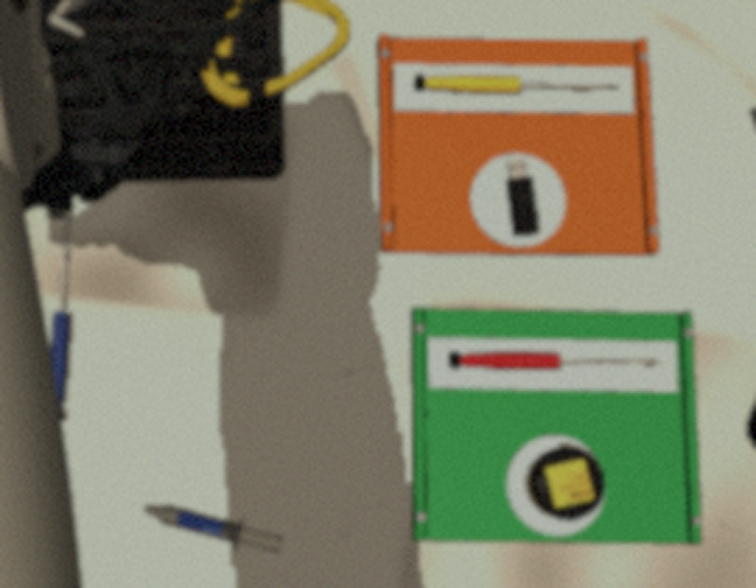

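Top crop: both drivers lie along the middle of their strips, the USB is centred on the orange pad, and the tub is on the green pad. Its apparent offset is height parallax; measured centre agrees to about 2 mm. Blue is unmoved and the arm is clear, so I hand it in.

```bash
python3 -c "
from workcell import bot
print(bot.job_done())"
```

```text
the job is handed in; nothing more can be done
None
```

I made up both kits and handed the job in at about 31 s: in the last top view, the red driver and flux tub were in the green tray, the yellow driver and USB stick in the orange tray, each within about 2–3 mm of the middle of its strip or pad, and the blue driver was left where it was.

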